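# Set the coil box under the swing-arm magnifier

## Task

Swing the magnifier arm well clear of the wooden cradle. Draw the metal box with the brass pins out from under the shelf and lay it flat in the cradle, dark plate up, with its pins up against the cradle's closed end, and let go. Then swing the magnifier back so that its lens is centred over the box, leaving every other thing on the desk where it is.

Things in the scene. Friction and masses are not known exactly. Their poses are not given: they have to be found in the camera images.
- stand: Fixed wooden inspection stand, base 8 mm thick. Origin at desk level under the cradle's centre. The cradle is a channel along the stand's y, closed at +y, open at -y; its base spans x -68 to +68, y -100 to +112 mm. A steel post 20 mm thick at x = +180 mm, y = 0 carries the magnifier arm on top (208 mm above the desk).
- cradle (a point): Centre of the cradle's floor, 8 mm above the desk, axes as the stand; the box's centre lies here when its pins touch the end wall. Two cheeks 12 mm thick, inner faces at x = -31 and +31 mm, run from y = -10 to +102 mm; the end wall's inner face is at y = +97 mm. Cheeks and wall rise to 60 mm above the desk.
- mag_arm (a joint): Magnifier arm's angle about its upright pivot (rad, -0.45 to 1.6; stays where it is left). At 0 it points along the stand's -x, lens exactly over the cradle's centre; it grows as the arm swings anticlockwise seen from above, towards the stand's -y (the robot's right).
- pivot (a point): pivot axis of the magnifier arm on top of the post, 194 mm above the desk
- lens (a point): centre of the round lens, 180 mm from the pivot and 194 mm above the desk; its black rim is 100 mm across and 187 to 201 mm above the desk
- handle (a point): the arm's upright round wooden handle, 22 mm thick, standing up from 199 to 251 mm above the desk on the outer side of the lens rim, 243 mm from the pivot; this point is on its axis 226 mm above the desk. Take it from above
- riser: Fixed low wooden shelf, origin at desk level under the middle of its front edge, which faces the robot (-x). Board 440 mm wide (y), 180 mm deep, 62 to 80 mm above the desk; a meter and drawers on it reach 140 mm, from x = +60 mm back. Two metal boxes lie half under it, about 100 mm either side of its middle, their front 85 mm sticking out.
- coil_box: Coil box to be moved: plain metal box 150 mm long (x), 50 mm wide (y), 43 mm high with a dark plate on its top (45 mm in all), 280 g. Origin at the centre of its underside. Three brass pins 9 mm thick and 22 mm long stick out of its -x end, 20 mm above its underside; that end points to the robot at the start
- pins (a point): tips of the coil box's pins: 97 mm from its centre along its -x, 20 mm above its underside
- filter_box: a box just like the coil box but without pins, beside it under the shelf; not to be moved. Origin at the centre of its underside, 150 mm long along x
- panel_knob: chrome knob 40 mm across, 30 mm high, standing on the desk between the two boxes; origin under its centre; not to be moved
- fuse_holder: red fuse holder 80 mm (x) by 30 mm, 34 mm high; origin under its centre; not to be moved
- screwdriver: screwdriver 190 mm long, lying along its x; not to be moved
- coil_plug: upright brass plug 44 mm across, 62 mm high; origin under its centre; not to be moved
- solder_reel: grey reel 52 mm across, 48 mm high, standing on its flange; origin under its centre; not to be moved
- mug: white mug 76 mm across, 90 mm high, handle to its +y; origin under its centre; not to be moved

How it is judged:
By the outcome, as a careful person would: the job done as asked, in the order asked, and still so for the second after the job is handed in, with the robot touching nothing.
It also fails if it takes over 72 s, if anything falls off the work surface, if the arm or the gripper's body presses on something with over 40 N, if the wrist force passes 120 N, or if a joint passes its speed limit or range.

## Robot

A 6-joint arm with a two-finger parallel gripper is mounted at the origin on the work surface. World frame = base frame: x ahead of the robot, y to its left, z up, the work surface at z = 0. Lengths are in m, angles in degrees, forces in N, time in s.
With the tool pointing down it reaches from about 0.325 to 0.85 m from the base axis. Payload 15.5 kg.
Tool frame: the origin (TCP) lies midway between the tips of the shut fingers; the grasp point (between the pads) lies 19 mm behind it; z points along the fingers, y is the line along which they close (so a half turn about z gives the same grasp; the last joint's range is limited). The gripper opens to 91 mm and grips with 3 to 60 N. Pads are 32 mm wide; open, the fingers measure 118 mm over their backs; the gripper's body (76 mm by 178 mm) begins 60 mm behind the grasp point.
Start: joints at [-81.675, 28.281, 77.091, -0, 74.628, -5.472], TCP at [0.149, -0.607, 0.214] pointing down, gripper open.
Joint ranges: [-166.48, 166.48], [-47.26, 123.95], [12.59, 153.08], [-70.14, 250.14], [6.76, 159.57], [-176.63, 176.63]. Speed limits (degrees/s): [108.29, 108.29, 147.25, 172.46, 172.46, 172.46].

## Interface

Orientations are given as a 3x3 rotation matrix whose columns are the frame's x, y, z axes.
In Python, from bench import ctrl gives the robot as it stands. The module is installed in compiled form; this text tells all that it offers. Calls block until the motion is done:
- ctrl.goto(position, orientation): joint-space move of the TCP to a pose.
- ctrl.move_l(position, vel=0.15, ori=None, contact_N=None): straight line of the TCP; ori=None keeps the orientation; vel is the mean speed in m/s. With contact_N (N) it stops when the force on the tool has changed by that much, and returns True; else False.
- ctrl.movej(angles): joint-space move.
- ctrl.command_gripper(opening): opening from 0.0 (shut) to 1.0 (fully open); the grip force is fixed at half the most; returns when the fingers have stopped.
- ctrl.sleep(seconds).
- ctrl.ik(position, orientation): joint angles nearest the present ones, or None.
- ctrl.read_camera(name): name is "scene" or "side" or "wrist"; returns the picture (480x640x3 uint8, blue, green, red); there is no depth.
- ctrl.camera_params(name): a dict with "fx", "fy", "cx", "cy" (pixels), "pose" (4x4, takes a point from camera to world coordinates); the wrist camera has in their place "T_tool_cam" (4x4, takes a point from camera to tool coordinates, whose origin is the TCP and whose axes are the flange's). Camera axes: x right, y up, looking along -z (the intrinsics and any distortion apply to the point x, -y, -z); pixel columns grow to the right and rows downward; lengths in m; the calibration is good to about 2 mm. The wrist camera is an equidistant fisheye: a pixel r from the principal point sees the ray r / f radians off the axis. A picture is of the moment at which its call begins: read the wrist's pose just before it. camera_params takes no time and is no camera call.
A pose or a line that the arm cannot do raises ctrl.MotionError and nothing moves.
- ctrl.sign_off(): hands the job in; it is judged then, once.
Readings, each from a call of its own:
- ctrl.current_t(): time.
- ctrl.current_q(): joint angles.
- ctrl.current_dq(): joint speeds.
- ctrl.current_effort(): joint torques, N m.
- ctrl.current_tool_pos(): TCP position.
- ctrl.current_eef_rot(): TCP orientation.
- ctrl.current_contact_force(): force on the tool from outside, world axes, zero at the start.
- ctrl.current_wrist_torque(): the same for the moment, N m.
- ctrl.current_grip_width(): opening from 0.0 (shut) to 1.0 (fully open).
- ctrl.current_grasp_force(): force on a finger pad.
Only numpy, scipy, OpenCV 4.12 (cv2) and the standard library are available. Lean on these libraries where they do the work, as an engineer would, in place of code of your own. Each camera call takes 0.05 s, during which the arm holds its last target. There are 200 camera calls.

## Working session

There is one attempt and no reset: what is moved stays moved. The work goes in short steps, each a Python script; the robot and the scene stay as the last script left them, time stands still between calls to the robot, and variables do not carry over. Pictures are saved under pics/ and viewed, at most 10 in all, crops included, and the job is handed in when it is done.

```bash
mkdir -p pics; python3 - <<'E'
from bench import ctrl
import cv2,numpy as np
np.set_printoptions(precision=4,suppress=True)
for n in ["scene","side","wrist"]:
    cv2.imwrite(f"pics/{n}0.png",ctrl.read_camera(n)); print(n,ctrl.camera_params(n))
print(ctrl.current_t(),ctrl.current_tool_pos(),ctrl.current_eef_rot())
E
```

```text
scene {'fx': 520.4871360119499, 'fy': 520.4871360119499, 'cx': 321.6971351237935, 'cy': 238.82942298976732, 'pose': array([[-0.2794, -0.6526,  0.7043,  1.4131],
       [ 0.9601, -0.185 ,  0.2095,  0.2509],
       [-0.0064,  0.7348,  0.6783,  0.9691],
       [ 0.    ,  0.    ,  0.    ,  1.    ]])}
side {'fx': 543.2135450539379, 'fy': 543.2135450539379, 'cx': 316.28404178116386, 'cy': 238.93038427667113, 'pose': array([[-0.7662,  0.3884, -0.5119, -0.0736],
       [-0.6423, -0.4402,  0.6275,  0.7943],
       [ 0.0184,  0.8096,  0.5867,  0.9149],
       [ 0.    ,  0.    ,  0.    ,  1.    ]])}
wrist {'fx': 371.64829954431775, 'fy': 371.64829954431775, 'cx': 322.72343820142544, 'cy': 240.05877019691727, 'T_tool_cam': array([[ 0.0006,  0.9627,  0.2704,  0.0761],
       [ 1.    , -0.0003, -0.0012,  0.0001],
       [-0.0011,  0.2704, -0.9627, -0.1706],
       [ 0.    ,  0.    ,  0.    ,  1.    ]])}
0.15 [ 0.149  -0.6067  0.2135] [[ 0.9712  0.2384 -0.0001]
 [ 0.2384 -0.9712  0.0009]
 [ 0.0001 -0.0009 -1.    ]]
```

View pics/scene0.png

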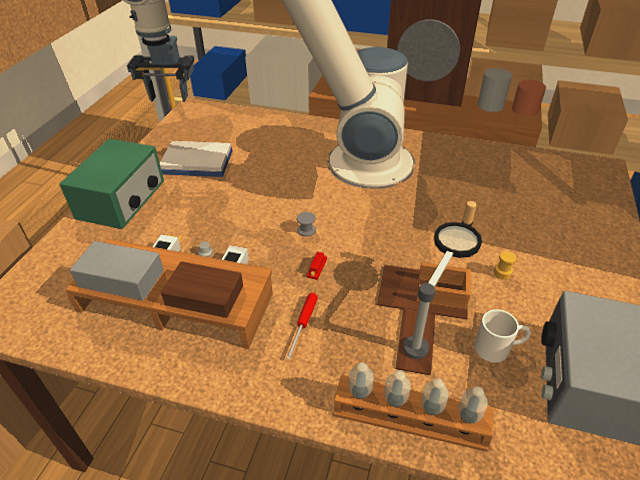

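View pics/side0.png

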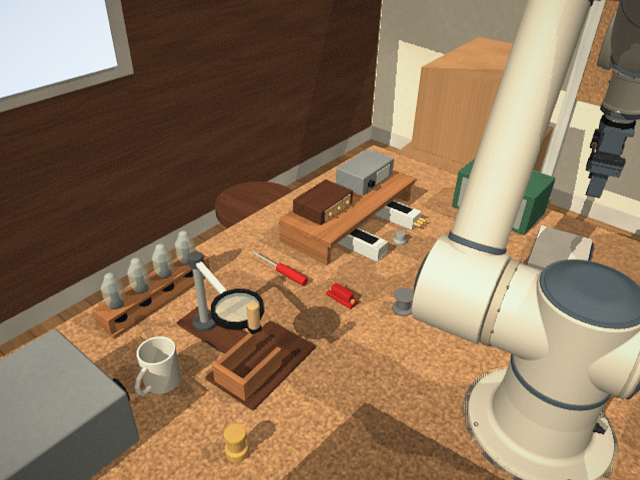

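The scene picture shows the riser at left, with the pinned box near (166,243) and the filter box near (235,257). The stand's post base is near (418,348), its pivot near (427,290), the lens near (458,240) and the handle near (469,212). In the side picture the pinned box is near (403,214), the lens near (237,308) and the handle near (254,317). Next I enlarge both for exact points.

```bash
cat > h.py <<'E'
import cv2,numpy as np
from scipy.optimize import least_squares
np.set_printoptions(precision=4,suppress=True)
from bench import ctrl
P={n:ctrl.camera_params(n) for n in("scene","side")}
def proj(n,p):
    c=P[n];T=np.linalg.inv(c["pose"]);q=T[:3,:3]@np.array(p)+T[:3,3]
    return np.array([c["cx"]+c["fx"]*q[0]/-q[2],c["cy"]+c["fy"]*-q[1]/-q[2]])
def ray(n,u,v):
    c=P[n];d=c["pose"][:3,:3]@np.array([(u-c["cx"])/c["fx"],-(v-c["cy"])/c["fy"],-1]);return c["pose"][:3,3],d
def onz(n,u,v,z):
    o,d=ray(n,u,v);return o+d*(z-o[2])/d[2]
def tri(a,b,n=("scene","side")):
    r=least_squares(lambda p:np.r_[proj(n[0],p)-a,proj(n[1],p)-b],[.6,0,.1]);return r.x,np.abs(r.fun).max()
def crop(img,x,y,w,h,s,step=10):
    o=cv2.resize(img[y:y+h,x:x+w],None,fx=s,fy=s,interpolation=cv2.INTER_CUBIC)
    for k in range(-(-x//20)*20,x+w,20):
        cv2.line(o,(int((k-x+.5)*s),0),(int((k-x+.5)*s),5),(0,255,0),1);cv2.putText(o,str(k),(int((k-x+.5)*s)+1,14),0,.35,(0,255,0),1)
    for k in range(-(-y//20)*20,y+h,20):
        cv2.line(o,(0,int((k-y+.5)*s)),(5,int((k-y+.5)*s)),(0,255,0),1);cv2.putText(o,str(k),(6,int((k-y+.5)*s)+4),0,.35,(0,255,0),1)
    return o
E
python3 - <<'E'
from h import *
s=cv2.imread("pics/scene0.png");d=cv2.imread("pics/side0.png")
cv2.imwrite("pics/m1.png",np.hstack([crop(s,375,195,110,180,3.3),crop(d,175,245,145,170,3.0)[:594][:510] if 0 else cv2.copyMakeBorder(crop(d,175,245,145,170,3.0),0,84,0,0,0)]))
a=crop(s,60,225,220,120,3.6);b=crop(d,275,170,165,95,4.0)
cv2.imwrite("pics/m2.png",a[:,:][:0] if 0 else np.vstack([cv2.resize(a,None,fx=.84,fy=.84)[:210],cv2.copyMakeBorder(b,0,0,0,5,0)[:, :665]]))if 0 else None
a=crop(s,140,228,115,60,5.5);b=crop(d,330,195,110,48,5.75)
w=max(a.shape[1],b.shape[1]);f=lambda o:cv2.copyMakeBorder(o,0,0,0,w-o.shape[1],0)
m=np.vstack([f(a),f(b)])[:600];print(m.shape);cv2.imwrite("pics/m2.png",m)
E
```

```text
(600, 632, 3)
```

View pics/m1.png

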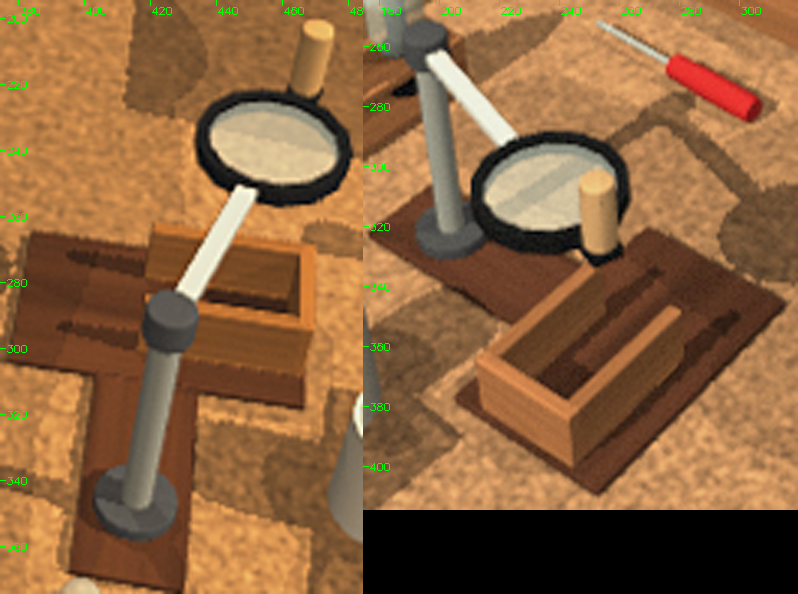

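View pics/m2.png

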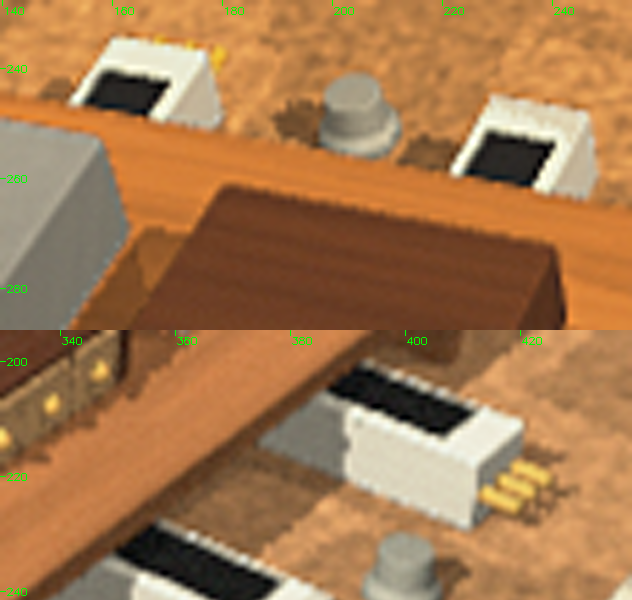

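m1 gives clean corners for the stand base and cradle, and the handle top is at scene (471,203) and side (252,304). m2 shows the coil box front top corners at scene (160.6,234.8) and (177.1,236.6), and side (412.6,217.3) and (420.8,211.2). The next step fits these.

```bash
cat > fit.py <<'E'
from h import *
def c1(px,py): return np.array([375+(px+.5)/3.3-.5,195+(py+.5)/3.3-.5])
def d1(px,py): return np.array([175+(px-363+.5)/3-.5,245+(py+.5)/3-.5])
def c2(px,py): return np.array([140+(px+.5)/5.5-.5,228+(py+.5)/5.5-.5])
def d2(px,py): return np.array([330+(px+.5)/5.75-.5,195+(py-330+.5)/5.75-.5])
def R(a): return np.array([[np.cos(a),-np.sin(a),0],[np.sin(a),np.cos(a),0],[0,0,1]])
def fit(pts,x0,extra=lambda x:[]):
    def f(x):
        e=[]
        for n,uv,p in pts:
            p=p(x) if callable(p) else p
            e.append(proj(n,R(x[2])@(np.array(p)/1e3)+[x[0],x[1],0])-uv)
        return np.concatenate(e)
    r=least_squares(f,x0,loss="soft_l1");return r.x,f(r.x).reshape(-1,2)
arm=lambda r,z:(lambda x:[180-r*np.cos(x[3]),-r*np.sin(x[3]),z])
st=[("scene",c1(304,407),[68,112,8]),("scene",c1(27,232),[-68,-100,8]),("scene",c1(152,223),[-43,-10,60]),("scene",c1(316,247),[-43,102,60]),
("scene",c1(313,322),[43,102,60]),
("side",d1(785,302),[-68,-100,8]),("side",d1(598,493),[-68,112,8]),("side",d1(457,400),[68,112,8]),
("side",d1(572,405),[-43,102,60]),("side",d1(479,355),[43,102,60]),("side",d1(676,308),[-43,-10,60]),
("scene",c1(319,27),arm(243,251)),("side",d1(597,178),arm(243,251)),("scene",c1(273,147),arm(180,194)),("side",d1(550,191),arm(180,194))]
if __name__=="__main__":
    for n,p,h in((p[0],p[1],p[2]) for p in st[:0]):pass
    print("handle top",tri(c1(319,27),d1(597,178)),"lens",tri(c1(273,147),d1(550,191)),"cheek corner",tri(st[3][1],st[8][1]),"base corner",tri(st[1][1],st[5][1]))
    x,e=fit(st,[.55,.15,0,0]);print("stand",x,np.degrees(x[2]),"\n",e.T)
    print("coil front +y top",tri(c2(207,50),d2(475,458)),"-y",tri(c2(116,40),d2(522,423)))
    bx=[("scene",c2(207,50),[-75,25,43]),("scene",c2(116,40),[-75,-25,43]),("side",d2(475,458),[-75,25,43]),("side",d2(522,423),[-75,-25,43]),("side",d2(472,527),[-75,25,0])]
    b,e=fit(bx,[.6,-.4,0]);print("coil",b,np.degrees(b[2]),"\n",e.T)
    # plate far/near edges directions for yaw check
    for q in(onz("side",*d2(475,458),.043),onz("side",*d2(347,412),.043),onz("scene",*c2(116,40),.043),onz("scene",*c2(72,100),.043)):print(q)
E
python3 fit.py
```

```text
handle top (array([0.4643, 0.3112, 0.2503]), np.float64(0.44024273335179487)) lens (array([0.5254, 0.2968, 0.192 ]), np.float64(0.3265076193722507)) cheek corner (array([0.4745, 0.3409, 0.0621]), np.float64(1.9497528149098002)) base corner (array([0.4617, 0.1328, 0.0021]), np.float64(0.005303784917259691))
stand [ 0.5217  0.2417  0.0895 -0.3115] 5.126768696708623 
 [[ 1.7925  1.3067  0.5188 -2.5831 -1.313  -1.2578 -0.2664 -3.0339  0.595
  -0.6015  1.11   -0.332  -0.301   0.091  -0.577 ]
 [-1.2111 -1.0501 -1.176  -2.3453  1.2386 -1.2776 -0.5105 -1.2283  2.4923
  -0.6057  0.1456 -0.7237  0.0855 -0.9221 -0.4172]]
coil front +y top (array([ 0.5472, -0.4053,  0.0434]), np.float64(0.23640552119846348)) -y (array([ 0.549 , -0.4543,  0.0396]), np.float64(0.3383299102339379))
coil [ 0.6226 -0.4254  0.0596] 3.4151252149833944 
 [[ 0.1772 -0.735   0.0157 -0.0896 -1.2361]
 [-0.3461 -1.2538  0.5249 -0.7322  0.6343]]
[ 0.5478 -0.4073  0.043 ]
[ 0.6206 -0.4001  0.043 ]
[ 0.5531 -0.4505  0.043 ]
[ 0.5966 -0.4495  0.043 ]
```

```bash
cat >> h.py <<'E'
def down(a):
    y=np.array([np.cos(a),np.sin(a),0]);z=np.array([0,0,-1.]);return np.stack([np.cross(y,z),y,z],1)
def st():
    print("t %.2f"%ctrl.current_t(),"tcp",ctrl.current_tool_pos(),"F",ctrl.current_contact_force(),"w %.3f"%ctrl.current_grip_width(),"gf",ctrl.current_grasp_force(),"q",np.round(ctrl.current_q(),1))
X0=np.array([.5217,.2417]);YAW=.0895
def S(x,y,z):
    c,s=np.cos(YAW),np.sin(YAW);return np.array([X0[0]+c*x-s*y,X0[1]+s*x+c*y,z])
def handle(th,z): return S(.180-.243*np.cos(th),-.243*np.sin(th),z)
def tang(th): return YAW+th-np.pi/2   # direction of growing theta
E
python3 - <<'E'
from h import *
for s in(0,np.pi):
    print(s,[ (lambda q:None if q is None else np.round(q))(ctrl.ik(handle(t,.213),down(tang(t)+s))) for t in(-.31,.3,.9,1.4)])
E
```

```text
0 [array([ 28.,  23.,  87.,  -0.,  70., 130.]), array([12., 19., 94., -0., 67., 80.]), array([-0., 24., 85., -0., 71., 33.]), array([-4., 33., 68., -0., 79.,  1.])]
3.141592653589793 [array([ 28.,  23.,  87.,  -0.,  70., -50.]), array([  12.,   19.,   94.,   -0.,   67., -100.]), array([  -0.,   24.,   85.,   -0.,   71., -147.]), None]
```

```bash
python3 - <<'E'
from h import *
t0=-.3115
ctrl.goto([.4643,.3112,.32],down(tang(t0)));st()
ctrl.move_l([.4643,.3112,.213],vel=.2,contact_N=8);st()
ctrl.command_gripper(0.0);st()
if 0.15<ctrl.current_grip_width()<.35:
    for th in np.linspace(t0,1.35,10)[1:]:
        ctrl.move_l(handle(th,.213),vel=.2,ori=down(tang(th)))
    st()
    ctrl.command_gripper(.7)
    p=ctrl.current_tool_pos();ctrl.move_l([p[0],p[1],.32],vel=.25);st()
E
```

```text
t 3.56 tcp [0.4646 0.3107 0.3199] F [0.1896 0.1961 0.0659] w 1.000 gf 0.0 q [ 27.7  17.9  77.2  -0.   84.9 130.4]
t 4.24 tcp [0.4649 0.3113 0.2138] F [0.6194 0.2142 0.0416] w 1.006 gf 0.0 q [ 27.7  23.   86.5   0.   70.4 130.4]
t 5.31 tcp [0.4643 0.3112 0.213 ] F [-0.1176  0.5326  1.4852] w 0.232 gf 29.999951720237732 q [ 27.7  23.   86.6   0.   70.4 130.4]
t 8.68 tcp [0.6702 0.0152 0.2124] F [ -2.4502 -15.7666  -0.4935] w 0.237 gf 29.99926060438156 q [-3.7 32.1 70.2 -0.2 77.7  3.9]
t 10.05 tcp [0.6691 0.0169 0.3203] F [-0.0989 -0.4471 -0.6557] w 0.700 gf 0.0 q [-3.7 28.  61.   0.  91.   3.9]
```

```bash
cat >> h.py <<'E'
W=ctrl.camera_params("wrist")
def snap(name):
    p,R=np.array(ctrl.current_tool_pos()),np.array(ctrl.current_eef_rot());i=ctrl.read_camera("wrist")
    T=np.eye(4);T[:3,:3]=R;T[:3,3]=p;T=T@W["T_tool_cam"];cv2.imwrite(f"pics/{name}.png",i);np.save(f"pics/{name}.npy",T);return T
def wproj(T,p):
    q=np.linalg.inv(T)@np.r_[p,1];d=np.array([q[0],-q[1],-q[2]]);h=np.hypot(d[0],d[1]);r=W["fx"]*np.arctan2(h,d[2])
    return np.array([W["cx"]+r*d[0]/h,W["cy"]+r*d[1]/h])
def wonz(T,u,v,z):
    dx,dy=u-W["cx"],v-W["cy"];r=np.hypot(dx,dy);t=r/W["fx"]
    d=T[:3,:3]@np.array([np.sin(t)*dx/r,-np.sin(t)*dy/r,-np.cos(t)]);return T[:3,3]+d*(z-T[2,3])/d[2]
E
python3 - <<'E'
from h import *
ctrl.goto(S(0,-.04,.26),down(YAW));st();snap("w1")
ctrl.goto([.585,-.427,.21],down(np.radians(93.4)));ctrl.command_gripper(1.0);st();snap("w2")
a=cv2.imread("pics/w1.png");b=cv2.imread("pics/w2.png")
cv2.imwrite("pics/w12.png",np.hstack([crop(a,120,0,400,480,1.0),crop(b,120,0,400,480,1.)]))
E
```

```text
t 11.01 tcp [0.5263 0.2013 0.2601] F [-0.1327 -0.4688  0.1651] w 0.705 gf 0.0 q [14.9 20.8 82.2 -0.  76.9  9.8]
t 13.92 tcp [ 0.585 -0.427  0.21 ] F [-0.2002  0.1694 -0.1482] w 0.997 gf 0.0 q [ -40.8   36.9   61.3   -0.    81.8 -134.2]
```

View pics/w12.png

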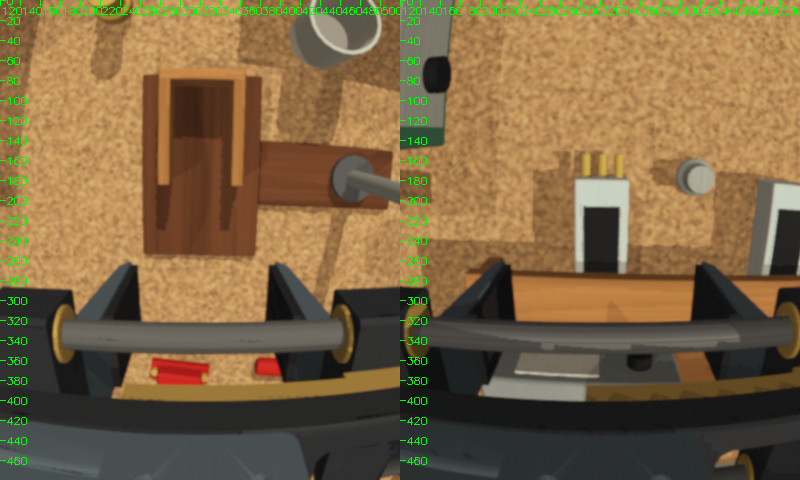

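w12 left shows the cradle: its wall is near (322,70), its cheeks run u 278–363, and its base corners are near (263,75) and (381,77). On the right, the coil box front edge runs from about (295,178) to (349,180), with the pins above it. I enlarge these for exact edges.

```bash
python3 - <<'E'
from h import *
a=cv2.imread("pics/w1.png");b=cv2.imread("pics/w2.png")
A=crop(a,255,60,135,200,3.0);B=crop(b,285,145,78,140,4.28)
h=600;f=lambda o:cv2.copyMakeBorder(o,0,h-o.shape[0],0,0,0) if o.shape[0]<h else o[:h]
cv2.imwrite("pics/w12b.png",np.hstack([f(A),f(B)]));print(A.shape,B.shape)
E
```

```text
(600, 405, 3) (599, 334, 3)
```

View pics/w12b.png

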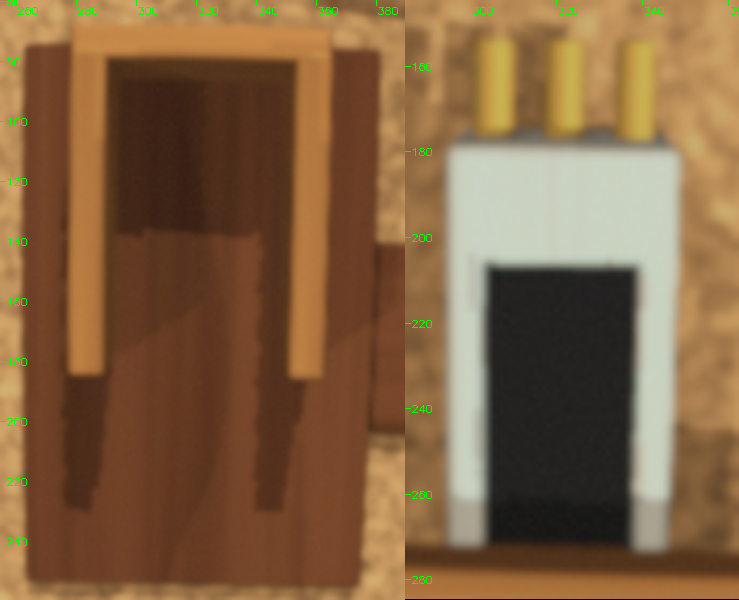

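```bash
cat > fit2.py <<'E'
from h import *
from fit import R
a=lambda x,y:np.array([255+(x+.5)/3-.5,60+(y+.5)/3-.5]); b=lambda x,y:np.array([285+(x-405+.5)/4.28-.5,145+(y+.5)/4.28-.5])
T1,T2=np.load("pics/w1.npy"),np.load("pics/w2.npy")
def fit(T,pts,x0):
    f=lambda x:np.concatenate([wproj(T,R(x[2])@(np.array(p)/1e3)+[x[0],x[1],0])-uv for uv,p in pts])
    r=least_squares(f,x0);return r.x,f(r.x).reshape(-1,2).T
s=[(a(27,45),[-68,112,8]),(a(379,51),[68,112,8]),(a(27,583),[-68,-100,8]),(a(359,588),[68,-100,8]),(a(106,58),[-31,97,60]),(a(104,375),[-31,-10,60]),(a(68,375),[-43,-10,60]),(a(296,60),[31,97,60]),(a(290,378),[31,-10,60]),(a(324,378),[43,-10,60]),(a(72,27),[-43,102,60]),(a(331,29),[43,102,60])]
x,e=fit(T1,s,[.52,.24,.09]);print("stand",x,np.degrees(x[2]));print(e)
q=[wonz(T2,*b(*p),.043) for p in[(449,148),(679,150),(446,548),(667,552)]];print(np.array(q))
print(np.degrees([np.arctan2(*(q[i+2]-q[i])[[1,0]]) for i in(0,1)]),np.linalg.norm(q[0]-q[1]))
g=[(b(449,148),[-75,-25,43]),(b(679,150),[-75,25,43]),(b(495,40),[-97,-17,20]),(b(636,40),[-97,17,20])]
print(fit(T2,g[:2],[.62,-.42,.05]))
print("pin tips",[wonz(T2,*b(*p),.02) for p in[(495,40),(567,40),(636,40)]])
# two-view heights: wrist+scene/side
from fit import c2,d2
def tri2(T,uv,others):
    f=lambda p:np.concatenate([wproj(T,p)-uv]+[proj(n,p)-w for n,w in others]);r=least_squares(f,[.6,-.4,.04]);return r.x,np.abs(r.fun).max()
print(tri2(T2,g[1][0],[("scene",c2(207,50)),("side",d2(475,458))]),tri2(T2,g[0][0],[("scene",c2(116,40)),("side",d2(522,423))]))
E
python3 fit2.py
```

```text
stand [0.5202 0.2406 0.0727] 4.1660697334851005
[[-1.9118  1.5017 -0.8544  1.3969  0.1957 -0.1565 -0.0082  0.0383 -0.4052
   0.133  -0.504   0.5848]
 [-1.837  -2.001  -0.9329 -0.8098 -1.214  -0.6549 -0.7221 -0.9313 -0.696
  -0.3946  4.4314  5.0773]]
[[ 0.5479 -0.4548  0.043 ]
 [ 0.5454 -0.4058  0.043 ]
 [ 0.6384 -0.4517  0.043 ]
 [ 0.6363 -0.4015  0.043 ]]
[1.9358 2.7069] 0.048990627832850756
(array([ 0.6215, -0.4265,  0.0509]), array([[-0.5518,  0.5514],
       [ 0.002 ,  0.0115]]))
pin tips [array([ 0.5253, -0.4472,  0.02  ]), array([ 0.5244, -0.431 ,  0.02  ]), array([ 0.5234, -0.4155,  0.02  ])]
(array([ 0.5457, -0.4058,  0.0426]), np.float64(0.5853613080666378)) (array([ 0.5484, -0.455 ,  0.039 ]), np.float64(0.46631008972559584))
```

```bash
python3 - <<'E' 2>&1 | tail -12
import fit,fit2
from h import *
from fit import R
S1=[p for p in fit.st if not callable(p[2])]
fx=lambda p:[p[0],109,p[2]] if p[1]==102 else p
def f(x):
    w=lambda p:R(x[2])@(np.array(fx(p))/1e3)+[x[0],x[1],0]
    return np.concatenate([fit2.wproj(fit2.T1,w(p))-uv for uv,p in fit2.s]+[.5*(proj(n,w(p))-uv) for n,uv,p in S1])
r=least_squares(f,[.52,.24,.08],loss="soft_l1");print("all",r.x,np.degrees(r.x[2]));print(f(r.x)[:24].reshape(-1,2).T)
g=lambda x:f(x)[:24];r=least_squares(g,[.52,.24,.08]);print("wrist",r.x,np.degrees(r.x[2]))
print("green",wonz(fit2.T2,165,145,0),wonz(fit2.T2,165,145,.12),"book",onz("scene",229,175,.02),"reel",onz("scene",307,232,0),"green2",onz("scene",110,222,0))
E
```

```text
[1.9358 2.7069] 0.048990627832850756
(array([ 0.6215, -0.4265,  0.0509]), array([[-0.5518,  0.5514],
       [ 0.002 ,  0.0115]]))
pin tips [array([ 0.5253, -0.4472,  0.02  ]), array([ 0.5244, -0.431 ,  0.02  ]), array([ 0.5234, -0.4155,  0.02  ])]
(array([ 0.5457, -0.4058,  0.0426]), np.float64(0.5853613080666378)) (array([ 0.5484, -0.455 ,  0.039 ]), np.float64(0.46631008972559584))
all [0.5204 0.2393 0.0742] 4.250479544387515
[[-2.0272  1.397  -0.6502  1.5107  0.0886 -0.083   0.072  -0.0643 -0.3665
   0.1653 -0.4909  0.5619]
 [-0.6867 -1.0284  0.1419  0.1046  0.056   0.6272  0.5743  0.246   0.4973
   0.7789 -1.0496 -0.5351]]
wrist [0.5203 0.2393 0.0727] 4.167780312294346
green [ 0.52   -0.6011  0.    ] [ 0.5166 -0.5476  0.12  ] book [ 0.2255 -0.401   0.02  ] reel [ 0.3911 -0.0957  0.    ] green2 [ 0.5037 -0.65    0.    ]
```

```bash
sed -i 's/^X0=.*/X0=np.array([.5204,.2393]);YAW=.0735/' h.py; cat >> h.py <<'E'
B0=np.array([.6215,-.4268]);BY=np.radians(2.4);bu=np.array([np.cos(BY),np.sin(BY)])
def bp(s,z): return np.r_[B0+s*bu,z]
E
python3 - <<'E'
from h import *
o=down(BY+np.pi/2)
ctrl.move_l(bp(-.042,.11),vel=.2,ori=o)
print(ctrl.move_l(bp(-.042,.007),vel=.12,contact_N=8));st()
ctrl.command_gripper(0.0);st()
if .45<ctrl.current_grip_width()<.65:
    ctrl.move_l(bp(-.042,.011),vel=.05)
    ctrl.move_l(bp(-.152,.011),vel=.12)
    ctrl.move_l(bp(-.152,.0075),vel=.05,contact_N=6);st()
    ctrl.command_gripper(1.0)
    snap("w3");cv2.imwrite("pics/s3.png",ctrl.read_camera("side"))
    a=cv2.imread("pics/w3.png");b=cv2.imread("pics/s3.png")
    cv2.imwrite("pics/p3.png",np.hstack([crop(a,140,0,360,480,1.),crop(b,260,120,220,240,2)]))
E
```

```text
False
t 15.62 tcp [ 0.58   -0.4289  0.0079] F [-0.0103 -0.5427 -0.7116] w 1.000 gf 0.0 q [ -41.2   48.1   71.9   -0.    59.9 -133.6]
t 16.33 tcp [ 0.5795 -0.4286  0.007 ] F [-0.4659  0.1545  0.3276] w 0.549 gf 29.998997747898102 q [ -41.2   48.2   71.9   -0.    59.9 -133.6]
t 17.90 tcp [ 0.47   -0.433   0.0072] F [-0.5459 -0.6391 -4.5953] w 0.547 gf 29.99833792448044 q [ -48.    43.2   85.3    0.    51.5 -140.4]
```

View pics/p3.png

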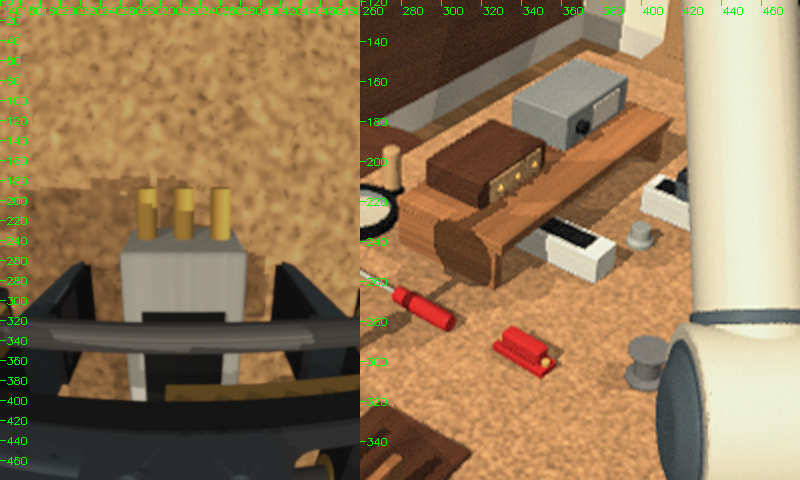

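The wrist view shows the box drawn out and centred between the fingers, with the pin tips near v=188. The side view shows the filter box, knob and reel undisturbed. Next I regrasp at the rear and carry.

```bash
python3 - <<'E'
from h import *
ctrl.move_l(bp(-.110+.040,.0075),vel=.15);
ctrl.command_gripper(0.0);st()
if .45<ctrl.current_grip_width()<.65:
    ctrl.move_l(bp(-.07,.13),vel=.2)
    ctrl.goto([.45,-.08,.14],down(np.radians(45)));st()
    ctrl.goto(S(0,-.065,.115),down(YAW));st()
    snap("w4");cv2.imwrite("pics/s4.png",ctrl.read_camera("side"))
    a=cv2.imread("pics/w4.png");b=cv2.imread("pics/s4.png")
    cv2.imwrite("pics/p4.png",np.hstack([crop(a,140,0,360,480,1.),crop(b,140,200,220,240,2)]))
E
```

```text
t 20.18 tcp [ 0.5515 -0.4298  0.0075] F [-1.2232  0.5597  1.2214] w 0.547 gf 29.996936917304993 q [ -42.8   46.8   75.6   -0.    57.7 -135.2]
t 22.32 tcp [ 0.4507 -0.0806  0.1398] F [ 1.3187 -0.398  -1.967 ] w 0.547 gf 29.996246695518494 q [-17.6  20.9 105.2  -0.   53.9 -62.6]
t 23.49 tcp [0.5254 0.1736 0.1149] F [-0.0955  0.8843 -4.2134] w 0.546 gf 29.996410310268402 q [12.1 29.4 93.8 -0.  56.8  7.9]
```

View pics/p4.png

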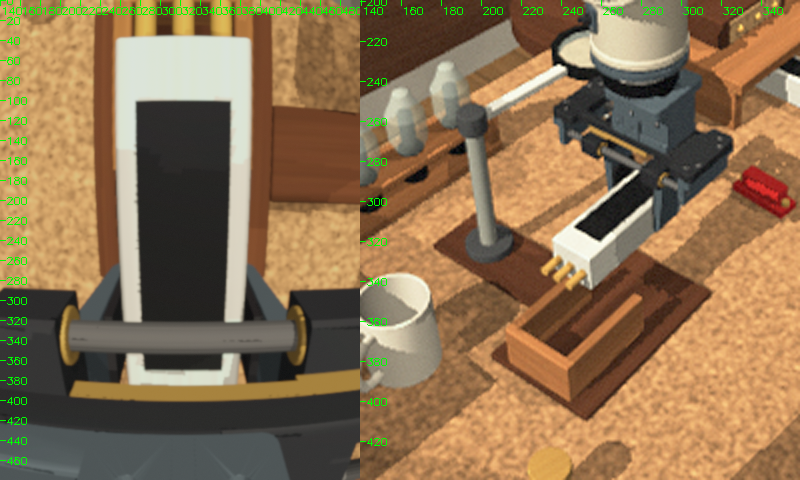

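The wrist view shows the box in line with the stand base (box u 256–390 between base edges at about 240 and 410). The side view shows the pins above the cradle with the mouth ahead of them. I lower it now.

```bash
python3 - <<'E'
from h import *
print(ctrl.move_l(S(0,-.065,.0145),vel=.08,contact_N=6));st()
p=ctrl.current_tool_pos()
if p[2]<.022:
    z=p[2]+.0005
    ctrl.move_l(S(0,-.065,z),vel=.05)
    print(ctrl.move_l(S(0,-.03,z),vel=.03,contact_N=6));st()
    c,s=np.cos(YAW),np.sin(YAW);d=np.array(ctrl.current_tool_pos())[:2]-X0
    print("stand xy of tcp",c*d[0]+s*d[1],-s*d[0]+c*d[1])
E
```

```text
True
t 24.77 tcp [0.5248 0.1744 0.0153] F [ 0.5212 -0.2478  4.7357] w 0.548 gf 29.999302625656128 q [12.2 38.1 97.9 -0.  44.1  8. ]
True
t 25.85 tcp [0.5229 0.2    0.0155] F [ 0.4086  0.3342 -2.2499] w 0.548 gf 29.995727241039276 q [14.8 38.4 96.8 -0.  45.  10.6]
stand xy of tcp -0.0004291659582842111 -0.03932717702173946
```

```bash
python3 - <<'E'
from h import *
ctrl.command_gripper(.9)
p=ctrl.current_tool_pos();ctrl.move_l([p[0],p[1],.12],vel=.15);snap("w5")
ctrl.move_l([p[0],p[1],.32],vel=.25);snap("w6")
piv=S(.18,0,0);h=np.array([.6693,.0165])-piv[:2];t1=np.arctan2(-h[1],-h[0])-YAW;print("theta",t1)
h1=handle(t1,.32);ctrl.goto(h1,down(tang(t1)));st()
print(ctrl.move_l(handle(t1,.213),vel=.15,contact_N=8));st()
ctrl.command_gripper(0.0);st()
a=cv2.imread("pics/w5.png");b=cv2.imread("pics/w6.png")
cv2.imwrite("pics/p5.png",np.hstack([crop(a,130,0,380,480,1.),crop(b,220,60,200,240,2)]))
E
```

```text
theta 1.3683060565495686
t 29.35 tcp [0.6681 0.0127 0.3198] F [0.3524 0.3692 0.0903] w 0.900 gf 0.0 q [-4.  27.9 61.1  0.  91.   3.3]
False
t 30.22 tcp [0.6691 0.0119 0.2141] F [-0.0069 -0.3109  0.3167] w 0.896 gf 0.0 q [-4.1 31.9 70.3  0.  77.7  3.3]
t 31.17 tcp [0.6686 0.0115 0.2129] F [ 0.5743 -0.7288  0.1438] w 0.234 gf 30.00001162290573 q [-4.1 31.9 70.4 -0.  77.7  3.3]
```

View pics/p5.png

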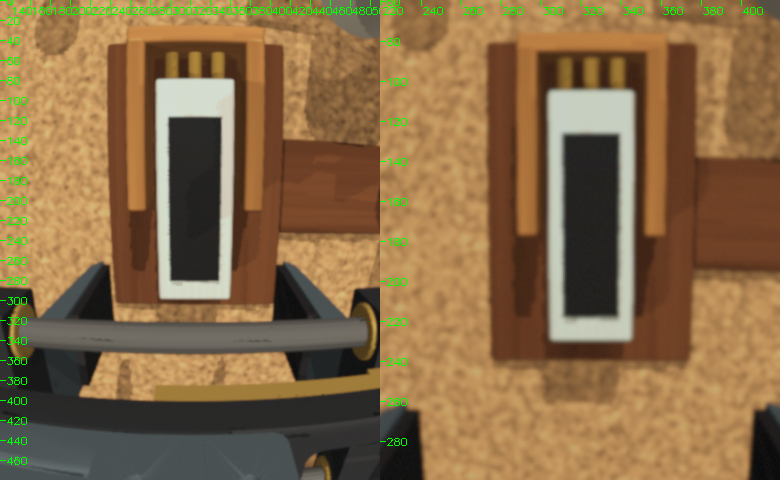

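The box lies in the channel, plate up, with its pins inside at the wall (tips at about (325,88) in w6). I'll check that number while swinging the lens back.

```bash
python3 - <<'E'
from h import *
T=np.load("pics/w6.npy");print("tip pred",wproj(T,S(0,.097,.028)),"front top pred",wproj(T,S(0,.075,.051)))
for th in np.linspace(1.3683,0,10)[1:]: ctrl.move_l(handle(th,.213),vel=.2,ori=down(tang(th)))
ctrl.sleep(.3);st();ctrl.command_gripper(.7)
p=ctrl.current_tool_pos();ctrl.move_l([p[0],p[1],.30],vel=.2)
ctrl.goto([.35,.10,.35],down(tang(0)));st()
a=ctrl.read_camera("scene");b=ctrl.read_camera("side");cv2.imwrite("pics/a7.png",a);cv2.imwrite("pics/b7.png",b)
cv2.imwrite("pics/p7.png",np.hstack([crop(a,375,190,130,190,3),crop(b,175,245,135,190,3.0)]))
for n in("scene","side"):print(n,"lens pred",proj(n,S(0,0,.194)),"handle top",proj(n,handle(0,.251)))
E
```

```text
tip pred [325.7763  89.0764] front top pred [325.7643 104.9871]
t 34.48 tcp [0.4572 0.2346 0.2129] F [-12.6528  -0.9249   8.5794] w 0.235 gf 30.00116676092148 q [ 20.5  19.5  92.5   0.   68.1 106.1]
t 36.60 tcp [0.3502 0.1    0.3496] F [ 1.1587 -0.1745 -0.5732] w 0.698 gf 0.0 q [ 6.5 -1.3 96.3  0.  85.  92.3]
scene lens pred [431.1594 231.9853] handle top [436.2458 194.5625]
side lens pred [259.72   293.7975] handle top [284.2008 284.4372]
```

View pics/p7.png

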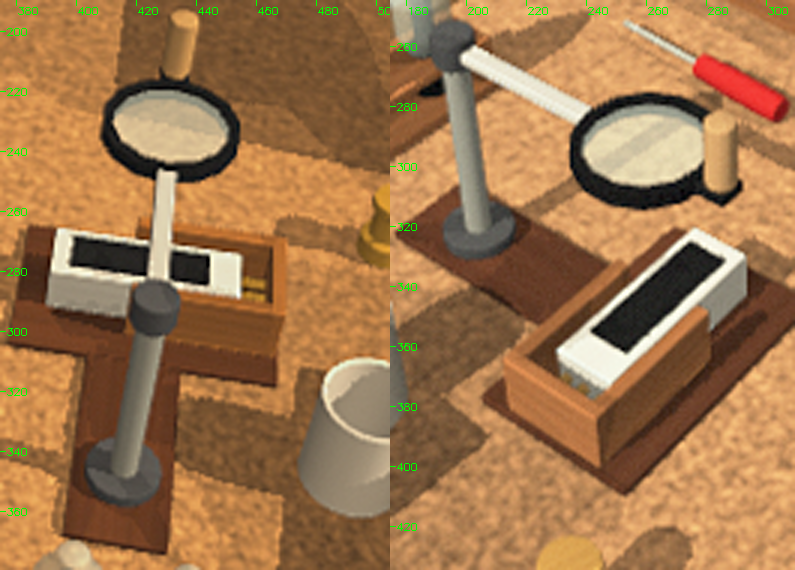

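p7 shows the lens at scene (431.7,233) and side (259,294.7), against predicted (431.2,232) and (259.7,293.8) for a centred lens. That is within about 2 mm. The box is flat in the cradle and the other things in view look untouched, so I hand in.

```bash
python3 -c "
from bench import ctrl
print(ctrl.sign_off())"
```

```text
the job is handed in; nothing more can be done
None
```

The job is handed in at about 37 s: the coil box lies flat in the cradle, dark plate up, pins against the closed end, and the lens is back over it, centred to within about 2 mm by the cameras, with nothing else seen to have moved.

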